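# Load the binding-wire stand

### The arm

A 6-joint arm with a two-finger parallel gripper is mounted at the origin on the work surface. World frame = base frame: x ahead of the robot, y to its left, z up, the work surface at z = 0. Lengths are in m, angles in rad, forces in N, time in s.
With the tool pointing down it reaches from about 0.275 to 0.825 m from the base axis. Payload 4.9 kg.
Tool frame: the origin (TCP) lies on the front face of the gripper's body, between the roots of the fingers; the fingertips stand ahead of it and the grasp point (between the pads) lies 54 mm ahead of it (ctrl.tcp_to_tips is the z of the fingertips in the tool frame, in m); z points along the fingers, y is the line along which they close (so a half turn about z gives the same grasp; the last joint's range is limited). The gripper opens to 85 mm and grips with 20 to 120 N. Pads are 22 mm wide; open, the fingers measure 114 mm over their backs; the gripper's body (76 mm by 85 mm) begins 54 mm behind the grasp point. The pads swing forward as they close: fully open they stand 13 mm farther back than shut.
Start: joints at [-1.458, 0.326, -0.193, 1.052, 0, 1.437], TCP at [0.134, -0.533, 0.304] pointing down, gripper open.
Joint ranges: [-2.65, 2.65], [-0.97, 1.79], [-1.3, 1.35], [-1.93, 2.1], [-1.47, 1.37], [-3.14, 3.14]. Speed limits (rad/s): [2.57, 2.57, 3.14, 3.14, 3.14, 3.14].

### API

Orientations are given as [roll, pitch, yaw] about the fixed x, y, z axes, in that order (R = Rz(yaw) Ry(pitch) Rx(roll)).
In Python, from workcell import ctrl gives the robot as it stands. The module is installed in compiled form; this text tells all that it offers.
- The arm moves only by the shell command python3 -m handwheel 'ROWS' [FORCE]. ROWS is JSON, a list of rows, each a list of 5 numbers: the gripper command: -1 is shut, 1 is fully open, values between are in proportion, then the shift along the tool's x, y, z as a fraction of full scale, then the turn about the tool's z as a fraction of full scale. A call has 1 to 8 rows; each row is the pose to reach, as a shift and turn from the pose commanded when the call began, along the tool's axes at that moment; what a row does not reach only later rows make up. Full scale, the value 1, is 0.4 m for a shift and 30 degrees for a turn. A row lasts 1/12 s, in which the tool goes at most 41.7 mm and 7.16 degrees, less where a joint would pass 70% of its speed; a pose out of reach is approached as far as the arm can. A call with a number of a shift or a turn outside -1 to 1 is refused whole. A call with a gripper value outside its range is refused whole. The fingers move at their own pace and stop on an object; FORCE is the grip in N (left out, the last holds). Time passes only in rows, so rows that repeat a pose let the fingers close. It gives the time, the measured TCP pose, the force, the opening and the grip force at its end, in the units of the state.
- ctrl.state(): the state, without advancing time (a new reading comes with each control period).
- ctrl.snapshot(name): name is "scene" or "top"; returns a dict with "img" (480x640x3 uint8, blue, green, red), "camera_matrix" (3x3 intrinsics, pixels), "extrinsics" (4x4, takes a point from world to camera coordinates). Camera axes: x right, y down, z forward; pixel columns grow to the right and rows downward; lengths in m; the calibration is good to about 2 mm. A picture is of the moment at which its call begins. There is no depth.
- ctrl.finish_job(): hands the job in; it is judged then, once.
The state is a dict: "time": time; "joint_positions": joint angles; "joint_vel": joint speeds; "tau": joint torques, N m; "eef_pos": TCP position; "ee_rot": TCP orientation; "contact_force": force on the tool from outside, world axes, zero at the start; "moment": the same for the moment, N m; "grip_width": opening from 0.0 (shut) to 1.0 (fully open); "gripper_force": force on a finger pad.
Only numpy, scipy, OpenCV 4.12 (cv2) and the standard library are available. Lean on these libraries where they do the work, as an engineer would, in place of code of your own. Each camera call takes 0.05 s, during which the arm holds its last target. There are 200 camera calls.

### The job

Load the wire stand: lift the larger of the two wire reels out of its wooden cradle and lower it, not drop it, between the stand's two cheeks so that it sits on the two tie rods, and let go of it. Then take the spindle from its rest by the wooden handle and thread it, nose first, through the cheek bushing on the stand's left side (as seen from the robot), through the reel and through the far bushing until its collar is right up against the near bushing. Finish still gripping the handle and holding it there so that I can clip the far end, and leave everything else on the bench where it is.

Things in the scene. Friction and masses are not known exactly. Their poses are not given: they have to be found in the camera images.
- stand: Fixed grey reel stand on a 96 (x) by 112 (y) by 10 mm base: two cheeks, each with a brass bushing (15 mm bore, 18 mm long) on one level line along its y, 70 mm up. Near bushing (left, +y): y +48 to +30 mm; far one: y -30 to -48 mm. Nothing on it is higher than 85 mm. Origin: middle of the underside; z up; its +y is within 0.35 rad of the robot's +y.
- mouth (a point): Centre of the near bushing's mouth, on the axis (stand x 0, y +48, z 70 mm), facing +y. The mouth is flared at 45 degrees to 23 mm wide, 29 mm outside; behind it the bushing's boss is 26 mm across. The spindle enters here, moving along the stand's -y.
- far_mouth (a point): Centre of the far bushing's mouth, flared alike and also facing +y, on the same axis (stand x 0, y -30, z 70 mm).
- seat (a point): Where the big reel's centre comes to be: midway between the cheeks, in line with the bushings (stand x 0, y 0, z 70 mm). The reel is then carried by two 10 mm steel tie rods along y, 29 mm either side of the middle and 20 mm up, which centre it across. The gap between the bushings is 60 mm, so the reel has 7 mm on either side.
- reel: The larger wire reel: 108 mm in diameter, 46 mm wide over its flat flanges, 24 mm through bore; rigid, 0.3 to 0.55 kg, both faces alike. Stands upright in the cradle, axis level, centre 63 mm above the work surface, in either of the two places. Origin: its centre; its y is the axis. Can be pinched across its width from above, near the top edge.
- small_reel: The smaller wire reel of the same make: 72 mm in diameter, 36 mm wide, centre 43 mm up, in the cradle's other place, 84 mm along the axis from the larger one. It stays there. Origin: its centre; y along its axis.
- cradle: Fixed wooden cradle: two sloping rails on a base 90 mm (x) by 184 mm (y), at most 26 mm high. Both reels stand in it side by side, their axes along its y, 42 mm either side of the middle. Origin: middle of its underside.
- spindle: Spindle 191 mm long, 0.13 kg, along its y: steel rod 12 mm thick from y = 0 to the nose at -115 mm (last 10 mm tapered to 6 mm); collar 26 mm across, y 0 to +6; wooden handle 20 mm thick, y +6 to +76. Origin: on the axis at the collar's front face, which meets the bushing. Lies level on the rest, axis 38 mm up, nose to -y; balances 36 mm in front of the collar.
- nose (a point): End of the spindle's tapered nose, on its axis (y = -115 mm of the spindle).
- handle (a point): Middle of the spindle's wooden handle, on its axis (y = +41 mm of the spindle): the place to grip it, pinching across it from above.
- rest: Fixed wooden rest: 64 by 104 mm base and two notched uprights 40 mm high. The rod lies in the notches (14 mm wide, 8 mm deep, open upwards); the handle overhangs at the +y end, clear of the rest. Origin: on the work surface; the spindle's origin starts 20 mm from it along its +y.
- teapot: Bystander: small clay teapot, 82 mm across and 78 mm high, spout and handle along its y. Origin: middle of its underside.
- cup: Bystander: white teacup, 68 mm across, 50 mm high. Origin: middle of its underside.
- bowl: Bystander: white bowl, 116 mm across, 52 mm high. Origin: middle of its underside.
- block: Bystander: dark steel bench block, 60 x 60 x 35 mm. Origin: middle of its underside.
- hammer: Bystander: small riveting hammer lying flat, 210 mm long, about 26 mm high. Origin: under the middle of its length.
- tub: Bystander: clear plastic tub of brass staples, 80 x 105 x 36 mm. Origin: middle of its underside.
- pliers: Bystander: pliers lying flat, 155 mm long, 14 mm high. Origin: on the work surface near the pivot.
Things that resemble listed ones, but are neither listed nor needed, are in the scene too. Several things have the shape of the spindle; the one meant has the colours described above.

How it is judged:
On the way, in this order (a step that is already met when the one before it is completed fails the run):
1. the larger reel sits on the stand's tie rods between the cheeks and has been let go (x of reel in the frame of stand between -0.004 and 0.004 m and y of reel in the frame of stand between -0.0085 and 0.0085 m and z of reel in the frame of stand between 0.066 and 0.074 m and angle between the y axis of reel and the y axis of stand, either way round below 0.12 rad and contact force between the fingers and reel below 0.1 N and linear speed of reel below 0.03 m/s), for 0.2 s.
2. with the reel in place, the spindle's nose has come through the near bushing (x of reel in the frame of stand between -0.004 and 0.004 m and y of reel in the frame of stand between -0.0085 and 0.0085 m and z of reel in the frame of stand between 0.066 and 0.074 m and x of nose in the frame of stand between -0.003 and 0.003 m and z of nose in the frame of stand between 0.067 and 0.073 m and y of nose in the frame of stand below 0.028 m and angle between the y axis of spindle and the y axis of stand, either way round below 0.12 rad), for 0.05 s.
At the end, for the whole second after the job is handed in: The big reel sits on the tie rods (4 mm; 8.5 mm along the axis; 0.12 rad), untouched; the spindle runs through both bushings and the reel (axis within 3 mm, collar within 3.5 mm of the near bushing), at rest, gripped by the handle (grasp within 45 mm of its middle) with over 2 N (x of reel in the frame of stand between -0.004 and 0.004 m and y of reel in the frame of stand between -0.0085 and 0.0085 m and z of reel in the frame of stand between 0.066 and 0.074 m and angle between the y axis of reel and the y axis of stand, either way round below 0.12 rad and x of spindle in the frame of stand between -0.003 and 0.003 m and z of spindle in the frame of stand between 0.067 and 0.073 m and x of nose in the frame of stand between -0.003 and 0.003 m and z of nose in the frame of stand between 0.067 and 0.073 m and y of spindle in the frame of stand between 0.045 and 0.0515 m and y of nose in the frame of stand below -0.06 m and contact force between the fingers and spindle above 2 N and linear speed of spindle below 0.02 m/s and contact force between the fingers and reel below 0.1 N and distance between the grasp point and handle below 0.045 m); the arm keeps its last pose, push and grip.
It fails at once if the reel is let go above the stand, more than 10 mm over its seat (horizontal distance between reel and stand below 0.05 m and height (world z) of reel above 0.08 m and contact force between the fingers and reel below 0.05 N).
It fails at once if something else on the bench is pushed more than 20 mm (distance of any of small_reel, teapot, cup, bowl, block, hammer, tub, pliers from where it was at the start of the episode above 0.02 m).
It fails at once if the teapot, the cup or the bowl is tipped (angle between any of teapot, cup, bowl's own z axis and vertical above 0.3 rad).
It also fails if it takes over 58 s, if anything falls off the work surface, if the arm or the gripper's body presses on something with over 40 N, if the wrist force passes 120 N, or if a joint passes its speed limit or range.

## Working session

There is one attempt and no reset: what is moved stays moved. The work goes in short steps, Python scripts to look and compute and a shell command to move; the robot and the scene stay as the last step left them, time stands still between calls to the robot, and variables do not carry over. Pictures are saved under pics/ and viewed, at most 10 in all, crops included, and the job is handed in when it is done.

```bash
mkdir -p pics
python3 - <<'E'
from workcell import ctrl
import cv2,pickle
for n in("scene","top"):
    s=ctrl.snapshot(n); cv2.imwrite(f"pics/{n}0.png",s["img"]); pickle.dump(s,open(f"{n}0.pkl","wb"))
    print(n,s["camera_matrix"].round(1).tolist(),s["extrinsics"].round(3).tolist())
print(ctrl.state(),ctrl.tcp_to_tips)
E
```

```text
scene [[445.9, 0.0, 314.8], [0.0, 445.9, 246.6], [0.0, 0.0, 1.0]] [[-0.365, 0.931, -0.007, 0.213], [0.57, 0.217, -0.792, -0.266], [-0.736, -0.293, -0.61, 1.52], [0.0, 0.0, 0.0, 1.0]]
top [[542.3, 0.0, 311.9], [0.0, 542.3, 235.8], [0.0, 0.0, 1.0]] [[0.024, -1.0, 0.004, -0.004], [-0.988, -0.025, -0.155, 0.557], [0.155, 0.0, -0.988, 1.364], [0.0, 0.0, 0.0, 1.0]]
{'time': 0.1, 'joint_positions': array([-1.45820330e+00,  3.26853183e-01, -1.93481702e-01,  1.05195288e+00,
       -6.11148339e-06,  1.43654833e+00]), 'joint_vel': array([ 0.00014415, -0.00203682,  0.00132869, -0.00119503, -0.00076639,
        0.00023635]), 'tau': array([ 4.39333226e-04, -4.44240081e+01,  2.63037962e+01,  7.90902675e-03,
       -1.25734632e-04,  8.41871042e-06]), 'eef_pos': array([ 0.1343278 , -0.53294035,  0.30318988]), 'ee_rot': array([-3.14011382e+00, -1.93565403e-04,  2.46840883e-01]), 'contact_force': array([ 0.07874404, -0.7031105 ,  0.39634426]), 'moment': array([ 0.00548307, -0.00741184,  0.05967219]), 'gripper_force': 0.0, 'grip_width': 1.0000333965824943} 0.0726
```

View pics/top0.png

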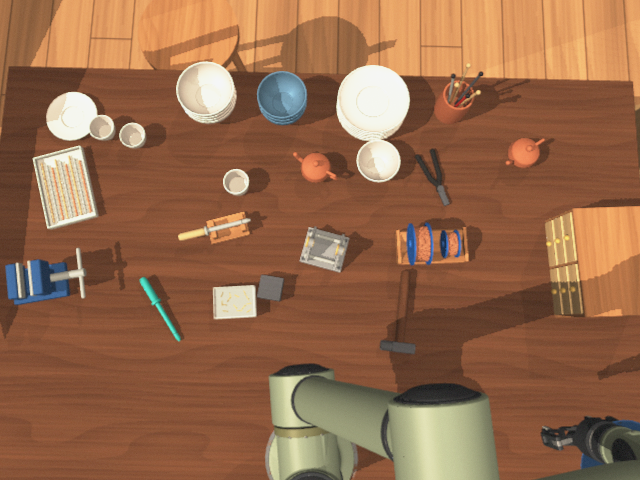

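View pics/scene0.png

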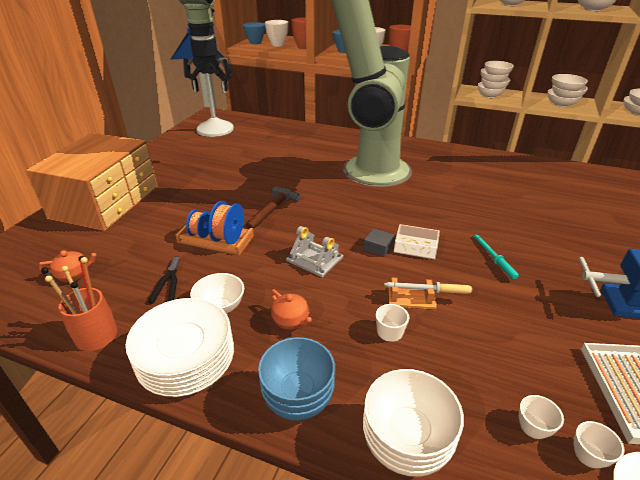

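The top view shows the stand at about (325,250), the big reel at (420,243), the small reel at (453,243), and the spindle from its handle at (180,237) to its nose at (250,222). The scene view agrees: stand (315,250), big reel (227,222), spindle (385–470,288). I'll enlarge these areas for exact features.

Run:
```python
import cv2,numpy as np
t=cv2.imread("pics/top0.png");s=cv2.imread("pics/scene0.png")
def c(im,x,y,w,h,f): return cv2.resize(im[y:y+h,x:x+w],None,fx=f,fy=f,interpolation=cv2.INTER_CUBIC)
a=np.hstack([c(t,290,220,66,60,6),c(t,392,216,66+0,60,6)])
b=np.hstack([c(t,174,204,88,50,4.5),c(s,280,220,66+22,50,4.5)])
b=cv2.resize(b,(792,225)); cv2.imwrite("pics/crop1.png",np.vstack([a,b]))
```

```text
(no output)
```

View pics/crop1.png

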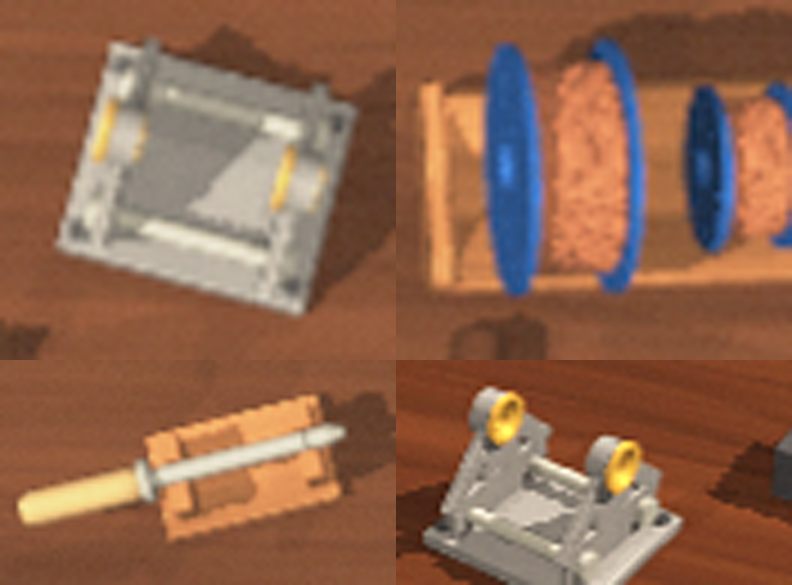

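The crop gives the brass mouths as clean yellow rings at top px ≈(307.5,241.5) and (337,249.5), the big reel's +y face at ≈(411,244) with the small one at ≈(444,244), the collar at ≈(206,231) and the nose at ≈(250,220). I'll measure these with masks and rays.

```bash
cat > h.py <<'E'
import numpy as np,cv2,pickle
from workcell import ctrl
def ray(s,p):
    K,E=s["camera_matrix"],s["extrinsics"];R,t=E[:3,:3],E[:3,3]
    return -R.T@t, R.T@np.linalg.solve(K,[p[0],p[1],1.])
def plane(s,p,z):
    o,d=ray(s,p); return o+d*(z-o[2])/d[2]
def tri(a,p,b,q):
    P=[s["camera_matrix"]@s["extrinsics"][:3] for s in(a,b)]
    X=cv2.triangulatePoints(P[0],P[1],np.float64(p).reshape(2,1),np.float64(q).reshape(2,1))[:,0]
    return X[:3]/X[3]
def blobs(img,lo,hi,box,amin=8):
    x,y,w,h=box; m=cv2.inRange(cv2.cvtColor(img[y:y+h,x:x+w],cv2.COLOR_BGR2HSV),lo,hi)
    n,_,st,c=cv2.connectedComponentsWithStats(m)
    return [(c[i]+[x,y],st[i]+[x,y,0,0,0]) for i in range(1,n) if st[i,4]>=amin]
def go(x,y,z,yaw):
    "fractions to type, to bring the grasp point (54 mm ahead) to x,y,z with tool yaw (mod pi)"
    st=ctrl.state();R=cv2.Rodrigues
    from scipy.spatial.transform import Rotation as Ro
    M=Ro.from_euler("xyz",st["ee_rot"]).as_matrix()
    d=M.T@(np.array([x,y,z+.054])-st["eef_pos"])/.4
    dy=-(yaw-st["ee_rot"][2]); dy=(dy+np.pi/2)%np.pi-np.pi/2
    print("shift",d.round(3),"turn",round(np.degrees(dy)/30,3),"pos",st["eef_pos"].round(4),"t",round(st["time"],2))
E
python3 - <<'E'
from h import *
T,S=[pickle.load(open(f"{n}0.pkl","rb")) for n in("top","scene")]
Y=((18,130,130),(32,255,255)); B=((100,120,40),(125,255,255))
print("brass T",[(c.round(1),s) for c,s in blobs(T["img"],*Y,(290,220,66,60))])
print("brass S",[(c.round(1),s) for c,s in blobs(S["img"],*Y,(280,220,66,60))])
print("blue T",[(c.round(1),s) for c,s in blobs(T["img"],*B,(392,210,80,70))])
print("blue S",[(c.round(1),s) for c,s in blobs(S["img"],*B,(175,190,80,70))])
print("handle T",[(c.round(1),s) for c,s in blobs(T["img"],(15,60,150),(30,175,255),(170,204,92,50))])
f=lambda X,Yy:((X+.5)/4.5-.5+174,(Yy-360+.5)/4.5-.5+204)
col,nose,end=[plane(T,f(*p),.038) for p in((145,481),(345,432),(20,509))]
print(col,nose,end,np.linalg.norm(col-nose),np.linalg.norm(end-nose))
g=lambda X,Yy:((X-396+.5)/6-.5+392,(Yy+.5)/6-.5+216)
b,s=plane(T,g(512,169),.063),plane(T,g(709,169),.043)
print("faces",b,s,np.linalg.norm((b-s)[:2]))
E
```

```text
brass T []
brass S [(array([303.8, 232.8]), array([300, 227,   8,  12,  62])), (array([329.9, 243.4]), array([326, 238,   8,  12,  62]))]
blue T [(array([430., 243.]), array([425, 223,   8,  41,  85])), (array([411.1, 243.8]), array([407, 224,   9,  41, 277])), (array([443.9, 243.7]), array([441, 231,   7,  26, 149])), (array([457.9, 243. ]), array([454, 230,   7,  27,  43]))]
blue S [(array([207.6, 222.2]), array([198, 201,  30,  40, 409])), (array([233.4, 223.2]), array([224, 203,  20,  41, 615])), (array([189.9, 221.2]), array([186, 209,  14,  27,  90]))]
handle T [(array([233.5, 216.7]), array([225, 212,  17,  11,  71])), (array([219.1, 218.6]), array([214, 217,  10,   4,  18])), (array([209.7, 223.6]), array([207, 221,   6,   7,  18])), (array([242.5, 226.6]), array([241, 225,   4,   5,  10])), (array([191.5, 233.9]), array([178, 228,  28,  12, 199]))]
[0.56443715 0.28631384 0.038     ] [0.59620923 0.17167265 0.038     ] [0.54622565 0.35765916 0.038     ] 0.11896246235121544 0.19258592594432913
faces [ 0.5391703  -0.24410637  0.063     ] [ 0.54422866 -0.33298183  0.043     ] 0.08901929090694972
```

Run:
```python
from h import *
T,S=[pickle.load(open(f"{n}0.pkl","rb")) for n in("top","scene")]
bb=[b for b in blobs(T["img"],(14,95,120),(35,255,255),(298,225,50,45),6)]
print([(c.round(1),s) for c,s in bb])
bb=sorted(bb,key=lambda b:-b[1][4])[:2]; bb.sort(key=lambda b:b[0][0])
n,f=bb[0][0],bb[1][0]
for nm,a,b in(("near",n,(329.9,243.4)),("far",f,(303.8,232.8))):
    print(nm,tri(T,a,S,b).round(4),plane(T,a,.07).round(4),plane(S,b,.07).round(4))
print("reel face S",plane(S,(233.5,223.5),.063).round(4))
go(.5405,-.267,.203,.057)
```

```text
[(array([307.2, 241.1]), array([306, 237,   4,  10,  20])), (array([336.8, 249.4]), array([335, 244,   4,  11,  20]))]
near [0.5386 0.0212 0.0678] [0.5384 0.021  0.07  ] [0.5413 0.0226 0.07  ]
far [ 0.5193 -0.0546  0.0667] [ 0.5188 -0.0545  0.07  ] [ 0.5234 -0.0528  0.07  ]
reel face S [ 0.5413 -0.2426  0.063 ]
shift [ 1.147 -0.396  0.116] turn 0.363 pos [ 0.1343 -0.5329  0.3032] t 0.1
```

```bash
python3 -m handwheel '[[1,0.95,-0.33,0,0.363],[1,0.95,-0.33,0,0.363],[1,0.95,-0.33,0,0.363],[1,0.95,-0.33,0,0.363],[1,0.95,-0.33,0,0.363],[1,0.95,-0.33,0,0.363],[1,0.95,-0.33,0,0.363],[1,0.95,-0.33,0,0.363]]' 60; python3 -c "
from h import *
go(.5405,-.267,.183,.057)"
```

```text
time: 0.77
eef_pos: [0.4122, -0.3501, 0.3036]
ee_rot: [-3.141, 0.0, 0.057]
contact_force: [0.1, -1.0, -0.4]
grip_width: 1.002
gripper_force: 0.0
shift [ 0.332 -0.189  0.167] turn -0.001 pos [ 0.4122 -0.3501  0.3036] t 0.77
```

```bash
python3 -m handwheel '[[1,0.332,-0.189,0.16,0],[1,0.332,-0.189,0.16,0],[1,0.332,-0.189,0.16,0],[1,0.332,-0.189,0.16,0],[1,0.332,-0.189,0.16,0],[1,0.332,-0.189,0.16,0],[1,0.332,-0.189,0.16,0]]'; python3 -c "
from h import *
go(.5405,-.267,.103,.057)
T=ctrl.snapshot('top');S=ctrl.snapshot('scene')
cv2.imwrite('pics/c2.png',np.hstack([cv2.resize(T['img'][190:300,370:490],(440,400)),cv2.resize(S['img'][150:270,160:270],(360,400))]))"
```

```text
time: 1.35
eef_pos: [0.5388, -0.2686, 0.2395]
ee_rot: [-3.141, 0.001, 0.057]
contact_force: [0.3, -1.2, 0.2]
grip_width: 0.996
gripper_force: 0.0
shift [ 0.005 -0.004  0.206] turn 0.0 pos [ 0.5388 -0.2686  0.2395] t 1.35
```

View pics/c2.png

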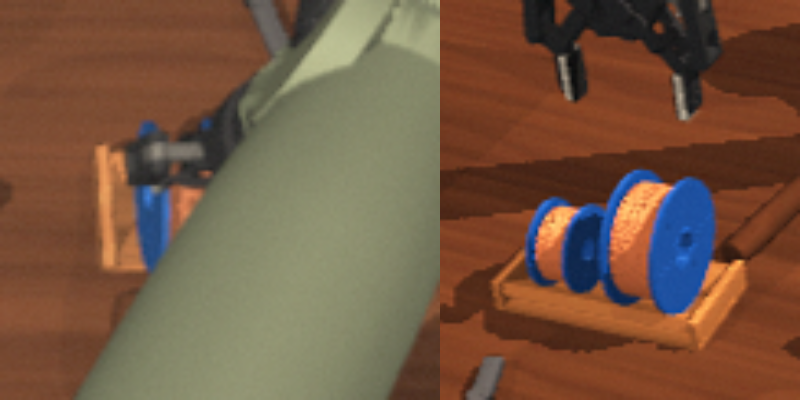

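The fingers straddle the big reel in both views (scene px: tips about 65 px above the flange, one on each side). I'll descend and grip.

```bash
python3 -m handwheel '[[1,0.005,-0.002,0.1,0],[1,0.005,-0.002,0.206,0],[1,0.005,-0.002,0.206,0],[1,0.005,-0.002,0.206,0],[0,0.005,-0.002,0.206,0],[-0.5,0.005,-0.002,0.206,0],[-1,0.005,-0.002,0.206,0],[-1,0.005,-0.002,0.206,0]]' 60;  python3 -m handwheel '[[-1,0,0,0,0],[-1,0,0,0,0],[-1,0,0,0,0],[-1,0,0,0,0]]'
```

```text
time: 2.12
eef_pos: [0.5423, -0.2681, 0.1603]
ee_rot: [3.141, -0.004, 0.057]
contact_force: [-1.6, 2.1, 6.2]
grip_width: 0.533
gripper_force: 59.8
time: 2.45
eef_pos: [0.5423, -0.268, 0.1602]
ee_rot: [3.14, -0.003, 0.057]
contact_force: [-1.2, 3.2, 8.0]
grip_width: 0.538
gripper_force: 59.9
```

```bash
python3 -m handwheel '[[-1,0,0,-0.04,0],[-1,0,0,-0.1,0],[-1,0,0,-0.2,0],[-1,0,0,-0.3,0],[-1,0,0,-0.3,0],[-1,0,0,-0.3,0],[-1,0,0,-0.3,0]]'; python3 -c "
from h import *
go(.528,-.025,.226,-.249)"
```

```text
time: 3.03
eef_pos: [0.5408, -0.2676, 0.2773]
ee_rot: [-3.142, 0.0, 0.057]
contact_force: [-0.3, 1.1, -4.0]
grip_width: 0.534
gripper_force: 62.5
shift [ 0.003 -0.607 -0.007] turn 0.584 pos [ 0.5408 -0.2676  0.2773] t 3.03
```

```bash
python3 -m handwheel '[[-1,0.003,-0.08,0,0.1],[-1,0.003,-0.607,0,0.584],[-1,0.003,-0.607,0,0.584],[-1,0.003,-0.607,0,0.584],[-1,0.003,-0.607,0,0.584],[-1,0.003,-0.607,0,0.584],[-1,0.003,-0.607,0,0.584],[-1,0.003,-0.607,0,0.584]]'; python3 -m handwheel '[[-1,0,0,0,0],[-1,0,0,0,0],[-1,0,0,0,0]]'; python3 -c "
from h import *
go(.528,-.025,.226,-.249)
S=ctrl.snapshot('scene')
pickle.dump(S,open('s3.pkl','wb'))
print([(c.round(1),s) for c,s in blobs(S['img'],(100,120,40),(125,255,255),(255,150,110,110),30)])
print([(c.round(1),s) for c,s in blobs(S['img'],(18,130,130),(32,255,255),(280,220,66,60))])
cv2.imwrite('pics/c3.png',cv2.resize(S['img'][140:290,230:400],(680,600)))"
```

```text
time: 3.7
eef_pos: [0.523, -0.0402, 0.2756]
ee_rot: [-3.129, 0.004, -0.222]
contact_force: [-0.6, 0.5, -3.4]
grip_width: 0.532
gripper_force: 63.0
time: 3.95
eef_pos: [0.5248, -0.0433, 0.2769]
ee_rot: [-3.129, 0.001, -0.227]
contact_force: [0.1, -0.5, -4.3]
grip_width: 0.528
gripper_force: 63.0
shift [-0.002 -0.046 -0.007] turn 0.042 pos [ 0.5248 -0.0433  0.2769] t 3.95
[(array([293.4, 191.5]), array([286, 172,  26,  45, 224])), (array([314.2, 200. ]), array([301, 176,  28,  45, 821]))]
[(array([303.8, 232.8]), array([300, 227,   8,  12,  62])), (array([329.9, 243.3]), array([326, 238,   8,  12,  60]))]
```

View pics/c3.png

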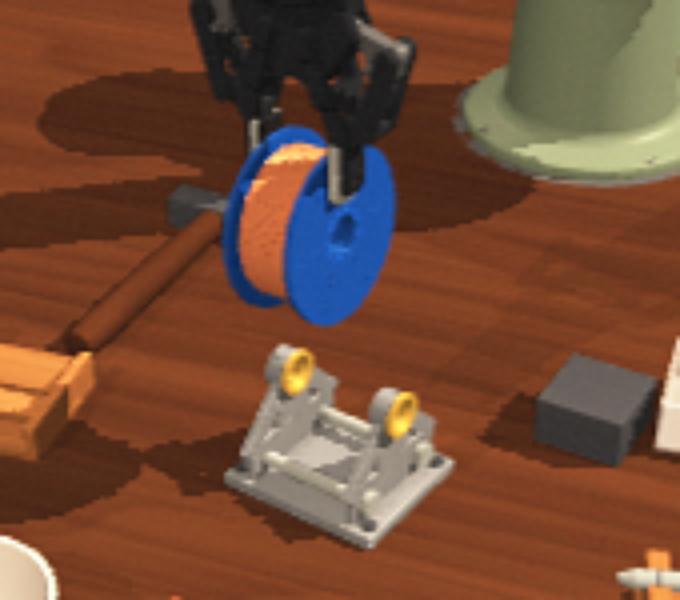

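The reel hangs squarely in the fingers above the stand, hub at scene px ≈(315.5,197.7), and the bushings are at (304,233) and (330,243).

```bash
python3 -m handwheel '[[-1,-0.002,-0.046,0.05,0.042],[-1,-0.002,-0.046,0.05,0.042],[-1,-0.002,-0.046,0.05,0.042],[-1,-0.002,-0.046,0.05,0.042],[-1,-0.002,-0.046,0.05,0.042]]'; python3 -c "
from h import *
go(.528,-.025,.1135,-.249)
T=ctrl.snapshot('top');S=ctrl.snapshot('scene')
a=[(c.round(1),s) for c,s in blobs(S['img'],(100,120,40),(125,255,255),(255,150,110,110),30)];print(a)
p=ctrl.state()['eef_pos'];zc=p[2]-.0973;print('zc',zc)
c,s=a[-1]; q=(s[0]+s[2]/2-.5,s[1]+s[3]/2-.5)
print('face',plane(S,q,zc).round(4),'expected',(np.array([.528,-.025])+.023*np.array([.2465,.969])).round(4))
print('old face',plane(pickle.load(open('s3.pkl','rb')),(315.5,197.7),.1796))
cv2.imwrite('pics/c4.png',np.hstack([cv2.resize(T['img'][200:300,275:375],(400,400)),cv2.resize(S['img'][160:280,260:370],(366,400))]))"
```

```text
time: 4.42
eef_pos: [0.525, -0.0397, 0.2584]
ee_rot: [-3.117, -0.0, -0.226]
contact_force: [0.9, 0.2, -4.2]
grip_width: 0.535
gripper_force: 63.0
shift [-0.001 -0.032  0.228] turn 0.045 pos [ 0.525  -0.0397  0.2584] t 4.42
[(array([295.5, 198.5]), array([288, 179,  26,  45, 228])), (array([316.1, 207.3]), array([303, 184,  28,  44, 799]))]
zc 0.16115627830467566
face [ 0.5286 -0.0164  0.1612] expected [ 0.5337 -0.0027]
old face [ 0.52531014 -0.02011129  0.1796    ]
```

View pics/c4.png

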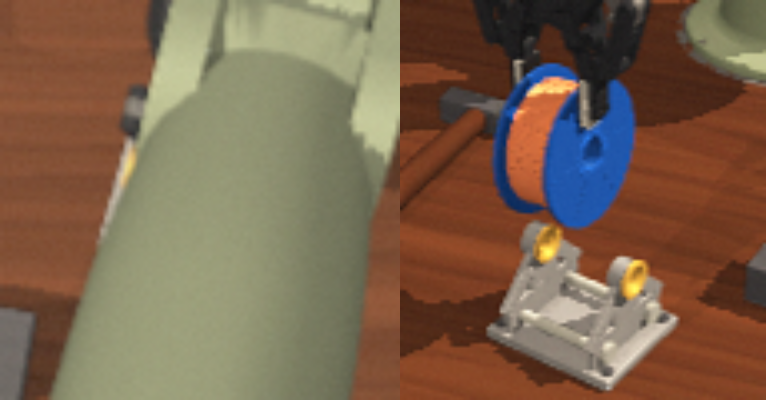

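The reel is still about 14 mm short in +y: the arm stopped early with a slight tilt, and I suspect a joint limit.

```bash
python3 -c "
from workcell import ctrl
s=ctrl.state();print(s['joint_positions'].round(3),s['ee_rot'].round(4),s['moment'].round(2),s['eef_pos'])"
```

```text
[-0.226  0.317 -0.329  0.925  0.025  3.141] [-3.1166e+00 -7.0000e-04 -2.2540e-01] [-0.06 -0.02  0.02] [ 0.52500494 -0.03945611  0.25845628]
```

Joint 6 sits at its 3.14 limit. The reel is symmetric, so I'll take the equivalent grasp half a turn the other way: raise a little and unwind.

```bash
python3 -m handwheel '[[-1,0,0,-0.05,-0.1],[-1,0,0,-0.05,-0.3],[-1,0,0,-0.05,-1],[-1,0,0,-0.05,-1],[-1,0,0,-0.05,-1],[-1,0,0,-0.05,-1],[-1,0,0,-0.05,-1]]'; python3 -m handwheel '[[-1,0,0,0,-1],[-1,0,0,0,-1],[-1,0,0,0,-1],[-1,0,0,0,-1],[-1,0,0,0,-1]]';python3 -m handwheel '[[-1,0,0,0,-1],[-1,0,0,0,-1],[-1,0,0,0,-1],[-1,0,0,0,-1],[-1,0,0,0,-1]]'; python3 -m handwheel '[[-1,0,0,0,-1],[-1,0,0,0,-1],[-1,0,0,0,-1],[-1,0,0,0,-1],[-1,0,0,0,-1]]'; python3 -m handwheel '[[-1,0,0,0,-1],[-1,0,0,0,-1],[-1,0,0,0,-1],[-1,0,0,0,-1],[-1,0,0,0,-1]]'; python3 -c "
from h import *
go(.528,-.025,.2,-.249);print(ctrl.state()['joint_positions'].round(3))"
```

```text
time: 5.1
eef_pos: [0.5246, -0.0397, 0.2781]
ee_rot: [-3.12, -0.013, 0.295]
contact_force: [-0.0, 0.2, -3.6]
grip_width: 0.536
gripper_force: 62.9
time: 5.52
eef_pos: [0.5245, -0.0397, 0.2778]
ee_rot: [-3.129, -0.022, 0.822]
contact_force: [0.4, -0.4, -3.2]
grip_width: 0.535
gripper_force: 62.9
time: 5.93
eef_pos: [0.5245, -0.0397, 0.2778]
ee_rot: [-3.141, -0.025, 1.345]
contact_force: [-0.1, 0.1, -3.0]
grip_width: 0.538
gripper_force: 62.9
time: 6.35
eef_pos: [0.5245, -0.0397, 0.2778]
ee_rot: [3.129, -0.022, 1.868]
contact_force: [0.9, -0.3, -3.0]
grip_width: 0.529
gripper_force: 62.9
time: 6.77
eef_pos: [0.5245, -0.0397, 0.2777]
ee_rot: [3.12, -0.013, 2.391]
contact_force: [-1.1, -0.1, -3.8]
grip_width: 0.533
gripper_force: 63.0
shift [0.018 0.032 0.06 ] turn -0.959 pos [ 0.5245 -0.0397  0.2777] t 6.77
[-0.227  0.3   -0.299  0.972  0.025  0.524]
```

```bash
cat >> h.py <<'E'
def go2(P,yaw,L=.054):
    "fractions to bring the point L ahead of the TCP to P"
    from scipy.spatial.transform import Rotation as Ro
    st=ctrl.state();M=Ro.from_euler("xyz",st["ee_rot"]).as_matrix();q=st["eef_pos"]+L*M[:,2]
    dy=-(yaw-st["ee_rot"][2]); dy=(dy+np.pi/2)%np.pi-np.pi/2
    print("shift",(M.T@(np.array(P)-q)/.4).round(3),"turn",round(np.degrees(dy)/30,3),"pt",q.round(4),"axis",M[:,2].round(3),"t",round(st["time"],2))
E
python3 -c "
from h import *
go2((.528,-.025,.165),-.249,.0973)"
```

```text
shift [0.015 0.027 0.039] turn -0.959 pt [ 0.525  -0.0373  0.1805] axis [ 0.005  0.025 -1.   ] t 6.77
```

```bash
python3 -m handwheel '[[-1,0.015,0.027,0.039,-0.959],[-1,0.015,0.027,0.039,-0.959],[-1,0.015,0.027,0.039,-0.959],[-1,0.015,0.027,0.039,-0.959],[-1,0.015,0.027,0.039,-0.959],[-1,0.015,0.027,0.039,-0.959]]'; python3 -c "
from h import *
go2((.528,-.025,.071),-.249,.0973)
S=ctrl.snapshot('scene')
a=blobs(S['img'],(100,120,40),(125,255,255),(255,150,110,110),30);print([(c.round(1),s) for c,s in a])
c,s=a[-1]; q=(s[0]+s[2]/2-.5,s[1]+s[3]/2-.5)
print('face',plane(S,q,.165).round(4),'expected',(np.array([.528,-.025])+.023*np.array([.2465,.969])).round(4))
cv2.imwrite('pics/c5.png',cv2.resize(S['img'][150:280,250:390],(646,600)))"
```

```text
time: 7.27
eef_pos: [0.5275, -0.0273, 0.2624]
ee_rot: [3.117, -0.001, 2.888]
contact_force: [-0.2, -0.7, -3.0]
grip_width: 0.534
gripper_force: 63.0
shift [-0.    -0.006  0.235] turn -0.009 pt [ 0.528  -0.025   0.1652] axis [ 0.005  0.025 -1.   ] t 7.27
[(array([298.6, 196.9]), array([290, 178,  28,  44, 222])), (array([318.1, 208. ]), array([305, 185,  28,  43, 739]))]
face [ 0.5346 -0.0091  0.165 ] expected [ 0.5337 -0.0027]
```

View pics/c5.png

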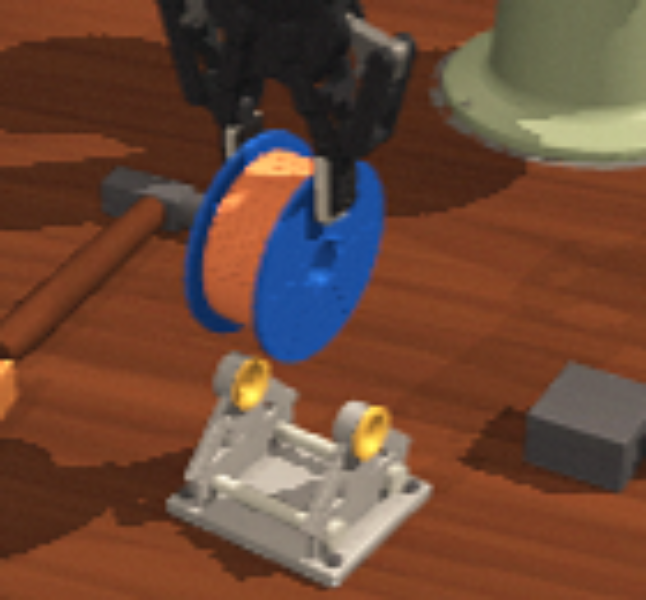

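The reel is aligned with the stand in the scene view, hub px ≈(319.8,206.8). That reads 3–5 mm short along +y, so I'll take +2.4 mm by descending along the slightly tilted tool axis, and watch the force.

```bash
python3 -m handwheel '[[-1,0,0,0.04,0],[-1,0,0,0.08,0],[-1,0,0,0.11,0],[-1,0,0,0.14,0],[-1,0,0,0.165,0],[-1,0,0,0.165,0]]'; python3 -c "
from h import *
go2((.5287,-.0225,.071),-.249,.0973)
S=ctrl.snapshot('scene')
a=blobs(S['img'],(100,120,40),(125,255,255),(255,150,110,130),30);print([(c.round(1),s) for c,s in a])
cv2.imwrite('pics/c6.png',cv2.resize(S['img'][180:280,270:370],(600,600),interpolation=cv2.INTER_CUBIC))"
```

```text
time: 7.82
eef_pos: [0.5267, -0.0255, 0.1945]
ee_rot: [3.117, -0.005, 2.892]
contact_force: [-0.3, -0.2, -3.9]
grip_width: 0.536
gripper_force: 64.1
shift [-0.004  0.001  0.066] turn -0.001 pt [ 0.5268 -0.0231  0.0973] axis [ 0.002  0.025 -1.   ] t 7.82
[(array([300.6, 221.1]), array([292, 203,  27,  42, 191])), (array([318.7, 231.7]), array([307, 210,  26,  41, 605]))]
```

View pics/c6.png

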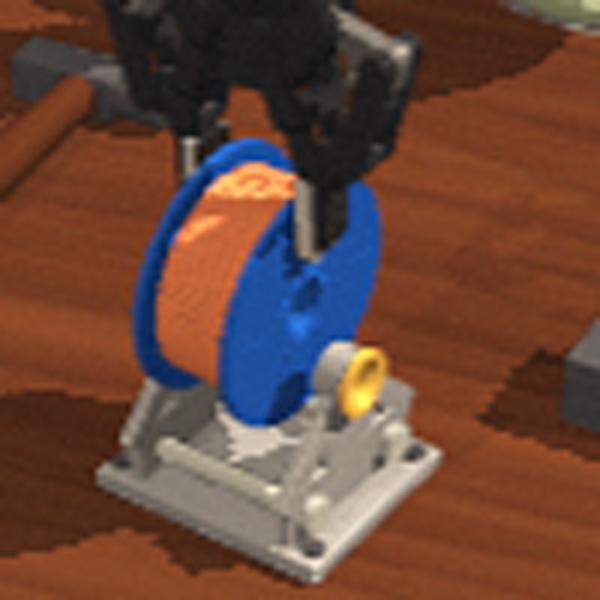

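The reel is between the bushings with no side force, hub px ≈(320.5,228.8). I'll lower it onto the rods slowly.

```bash
python3 -m handwheel '[[-1,-0.002,0.002,0.02,0],[-1,-0.003,0.002,0.035,0],[-1,-0.003,0.002,0.048,0],[-1,-0.003,0.002,0.056,0],[-1,-0.003,0.002,0.062,0],[-1,-0.003,0.002,0.064,0],[-1,-0.003,0.002,0.064,0]]'; python3 -c "
from h import *
go2((.5287,-.0225,.07),-.249,.0973)"
```

```text
time: 8.45
eef_pos: [0.5293, -0.0246, 0.1707]
ee_rot: [3.117, -0.001, 2.895]
contact_force: [0.7, 0.1, -3.6]
grip_width: 0.531
gripper_force: 64.2
shift [ 0.002 -0.002  0.009] turn 0.004 pt [ 0.5297 -0.0222  0.0734] axis [ 0.005  0.025 -1.   ] t 8.45
```

```bash
python3 -m handwheel '[[-1,0,0,0.004,0],[-1,0,0,0.008,0],[-1,0,0,0.01,0],[-1,0,0,0.01,0]]'; python3 -c "
from h import *
go2((.5287,-.0225,.07),-.249,.0973)"
```

```text
time: 8.78
eef_pos: [0.5298, -0.0247, 0.1681]
ee_rot: [3.117, 0.0, 2.895]
contact_force: [-2.7, -0.7, 7.3]
grip_width: 0.532
gripper_force: 64.6
shift [ 0.004 -0.002  0.002] turn 0.004 pt [ 0.5304 -0.0223  0.0709] axis [ 0.007  0.024 -1.   ] t 8.78
```

Seated: the upward force has gone from −4 to +7 N. I'll ease in x and release.

```bash
python3 -m handwheel '[[-1,0.004,0,0,0],[-1,0.004,0,0,0],[0.3,0.004,0,0,0],[0.3,0.004,0,0,0],[0.5,0.004,0,0,0],[0.5,0.004,0,0,0]]'; python3 -m handwheel '[[0.5,0,0,-0.05,0],[0.6,0,0,-0.15,0],[0.6,0,0,-0.3,0],[0.6,0,0,-0.36,0],[0.6,0,0,-0.36,0],[0.6,0,0,-0.36,0],[0.6,0,0,-0.36,0]]'; python3 -c "
from h import *
S=ctrl.snapshot('scene');pickle.dump(S,open('s7.pkl','wb'))
a=blobs(S['img'],(100,120,40),(125,255,255),(255,150,110,130),30);print([(c.round(1),s) for c,s in a])
go2((.55555,.323,.20),.2625+np.pi/2)
print(ctrl.state()['joint_positions'].round(3))
cv2.imwrite('pics/c7.png',cv2.resize(S['img'][180:280,270:370],(600,600),interpolation=cv2.INTER_CUBIC))"
```

```text
time: 9.28
eef_pos: [0.528, -0.0241, 0.1669]
ee_rot: [3.116, -0.001, 2.895]
contact_force: [-0.0, 0.5, 0.1]
grip_width: 0.749
gripper_force: 0.0
time: 9.87
eef_pos: [0.527, -0.0277, 0.3108]
ee_rot: [3.117, -0.001, 2.895]
contact_force: [0.6, -0.3, -1.9]
grip_width: 0.801
gripper_force: 0.0
[(array([300.8, 230.2]), array([292, 213,  27,  41, 185])), (array([318.4, 237.7]), array([307, 219,  26,  41, 622]))]
shift [0.143 0.86  0.162] turn 2.028 pt [ 0.5266 -0.0262  0.2558] axis [ 0.003  0.025 -1.   ] t 9.92
[-0.203  0.28  -0.243  1.05   0.025  0.043]
```

View pics/c7.png

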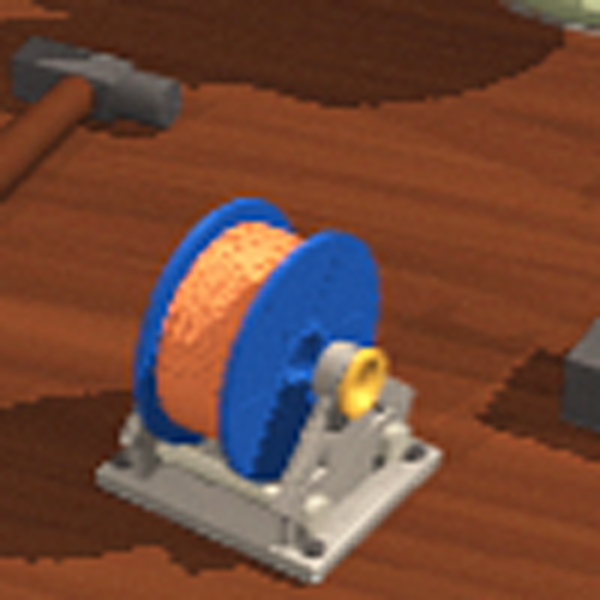

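The reel sits between the cheeks, face centre px ≈(320,239), and the gripper is clear. Next is the spindle.

```bash
python3 -m handwheel '[[0.6,0.13,0.78,0,1],[0.6,0.13,0.78,0,1],[0.6,0.13,0.78,0,1],[0.6,0.13,0.78,0,1],[0.6,0.13,0.78,0,1],[0.6,0.13,0.78,0,1],[0.6,0.13,0.78,0,1],[0.6,0.13,0.78,0,1]]'; python3 -c "
from h import *
go2((.55555,.323,.17),.2625+np.pi/2)
S=pickle.load(open('s7.pkl','rb'))
f=plane(S,(320.1,239.2),.07);m=plane(S,(329.9,243.4),.07);u=np.array([.2465,.969]);print('face to mouth along axis (25 wanted)',(m-f)[:2]@u)
T=ctrl.snapshot('top');pickle.dump(T,open('t8.pkl','wb'));
B=blobs(T['img'],(100,120,40),(125,255,255),(290,210,66,80),20);print([(c.round(1),s,plane(T,c,.07).round(4)) for c,s in B])
"
```

```text
time: 10.58
eef_pos: [0.5518, 0.2894, 0.3165]
ee_rot: [3.124, -0.015, 2.372]
contact_force: [1.3, 0.1, 0.1]
grip_width: 0.8
gripper_force: 0.0
shift [0.046 0.06  0.233] turn 1.028 pt [0.5519 0.2906 0.2625] axis [ 0.002  0.023 -1.   ] t 10.58
face to mouth along axis (25 wanted) 0.029015384788312434
[(array([316.9, 248. ]), array([313, 233,   9,  31,  37]), array([ 0.5212, -0.0041,  0.07  ]))]
```

```bash
python3 -m handwheel '[[0.6,0.046,0.06,0.15,1],[0.6,0.046,0.06,0.15,1],[0.6,0.046,0.06,0.15,1],[0.6,0.046,0.06,0.15,1],[0.6,0.046,0.06,0.15,1],[0.6,0.046,0.06,0.15,1]]'; python3 -c "
from h import *
go2((.55555,.323,.038),.2625+np.pi/2)
T=ctrl.snapshot('top');S=ctrl.snapshot('scene')
cv2.imwrite('pics/c8.png',np.hstack([cv2.resize(T['img'][190:260,165:265],(428,300),interpolation=2),cv2.resize(S['img'][230:320,370:490],(372,300),interpolation=2)]))"
```

```text
time: 11.13
eef_pos: [0.556, 0.3186, 0.2578]
ee_rot: [3.133, -0.022, 1.85]
contact_force: [1.1, 0.0, 0.5]
grip_width: 0.802
gripper_force: 0.0
shift [-0.001 -0.003  0.415] turn 0.031 pt [0.5561 0.3198 0.2038] axis [ 0.002  0.023 -1.   ] t 11.13
```

View pics/c8.png

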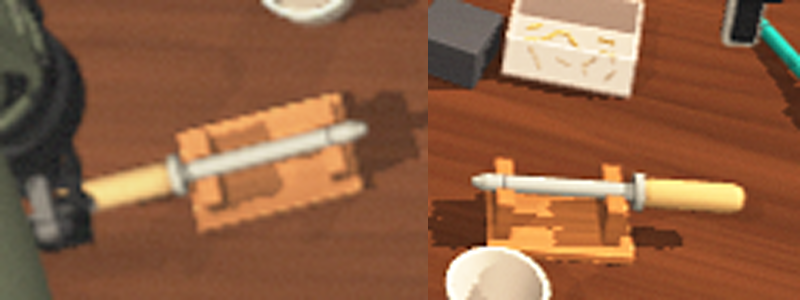

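The gripper hovers over the handle. The top view shows the collar at crop px (178,173) and the nose at (365,128); the scene crop shows the handle end at (744,200). I'll cross-check with the scene ray, then descend.

```bash
python3 -m handwheel '[[0.6,-0.001,-0.003,0.1,0.031],[0.6,-0.001,-0.003,0.2,0.031],[0.6,-0.001,-0.003,0.28,0.031],[0.6,-0.001,-0.003,0.32,0.031],[0.6,-0.001,-0.003,0.32,0.031]]'; python3 -c "
from h import *
S=ctrl.snapshot('scene')
e,n=[plane(S,p,.038) for p in((471.9,289.5),(384.8,284))];print(e,n,np.linalg.norm(e-n),'handle',e+(n-e)*35/191, 'yaw',np.arctan2(-(e-n)[0],(e-n)[1]))
go2((.55555,.323,.038),.2625+np.pi/2)
cv2.imwrite('pics/c9.png',cv2.resize(S['img'][220:320,380:500],(600,500),interpolation=2))"
```

```text
time: 11.65
eef_pos: [0.5535, 0.3199, 0.127]
ee_rot: [3.138, -0.021, 1.833]
contact_force: [-0.1, -0.1, -0.5]
grip_width: 0.803
gripper_force: 0.0
[0.54833432 0.3599674  0.038     ] [0.59971603 0.17558974 0.038     ] 0.1914032467252472 handle [0.55774982 0.32618092 0.038     ] yaw 0.2717809004035722
shift [0.    0.001 0.094] turn -0.002 pt [0.555  0.3218 0.0756] axis [ 0.001  0.023 -1.   ] t 11.7
```

View pics/c9.png

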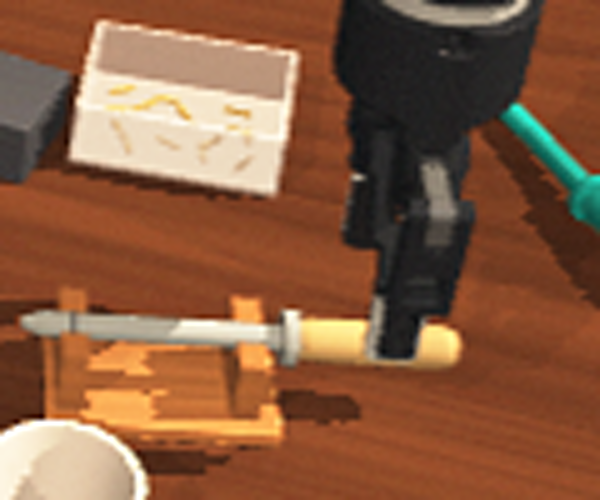

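The fingers straddle the handle a little behind its middle, and the two views agree to 3 mm. I count 11 pictures viewed, which is one over the allowance, so from here I work on numbers only. Descend and grip.

```bash
python3 -m handwheel '[[0.6,0.001,0.001,0.05,0],[0.6,0.001,0.001,0.094,0],[0.6,0.001,0.001,0.094,0],[0.6,0.001,0.001,0.094,0],[-1,0.001,0.001,0.094,0],[-1,0.001,0.001,0.094,0],[-1,0.001,0.001,0.094,0],[-1,0.001,0.001,0.094,0]]' 80; python3 -m handwheel '[[-1,0,0,0,0],[-1,0,0,0,0],[-1,0,0,0,0]]'; python3 -c "
from h import *
go2((.55555,.323,.15),.2625+np.pi/2)"
```

```text
time: 12.37
eef_pos: [0.5572, 0.3231, 0.0951]
ee_rot: [3.129, -0.023, 1.832]
contact_force: [0.1, 0.7, -0.1]
grip_width: 0.234
gripper_force: 0.3
time: 12.62
eef_pos: [0.5572, 0.3231, 0.0946]
ee_rot: [3.129, -0.023, 1.832]
contact_force: [0.5, 0.5, 3.6]
grip_width: 0.204
gripper_force: 78.1
shift [ 0.004 -0.002 -0.273] turn -0.003 pt [0.5576 0.3245 0.0406] axis [ 0.006  0.025 -1.   ] t 12.62
```

```bash
python3 -m handwheel '[[-1,0,0,-0.05,0],[-1,0,0,-0.12,0],[-1,0,0,-0.2,0],[-1,0,0,-0.25,0],[-1,0,0,-0.25,0],[-1,0,0,-0.25,0]]'; python3 -c "
from h import *
T=pickle.load(open('top0.pkl','rb'));print('cup',plane(T,(236,182),.05).round(3))
T=ctrl.snapshot('top');S=ctrl.snapshot('scene');pickle.dump((T,S),open('t9.pkl','wb'))
w=((12,60,150),(30,175,255))
print([(c.round(1),s) for c,s in blobs(S['img'],*w,(370,180,120,110),25)])
go2((.5855,.205,.13),-.249+np.pi/2,.0566)"
```

```text
time: 13.12
eef_pos: [0.5566, 0.3206, 0.1947]
ee_rot: [3.129, -0.023, 1.832]
contact_force: [0.2, 0.1, -1.5]
grip_width: 0.204
gripper_force: 78.5
cup [0.693 0.212 0.05 ]
[(array([417.7, 232.1]), array([394, 224,  46,  23, 409])), (array([411. , 240.7]), array([401, 239,  18,   5,  32])), (array([451.8, 252.5]), array([445, 247,  14,  11, 109])), (array([474.9, 254.9]), array([468, 250,  13,   9,  80])), (array([409.6, 288.1]), array([401, 286,  19,   4,  43]))]
shift [-0.301 -0.002  0.008] turn 0.974 pt [0.5553 0.3213 0.1357] axis [ 0.002  0.024 -1.   ] t 13.22
```

```bash
python3 -m handwheel '[[-1,-0.1,-0.002,0,0.2],[-1,-0.2,-0.002,0,0.5],[-1,-0.301,-0.002,0,0.974],[-1,-0.301,-0.002,0,0.974],[-1,-0.301,-0.002,0,0.974],[-1,-0.301,-0.002,0,0.974],[-1,-0.301,-0.002,0,0.974],[-1,-0.301,-0.002,0,0.974]]'; python3 -c "
from h import *
go2((.5855,.205,.09),-.249+np.pi/2,.0566)
T=ctrl.snapshot('top');S=ctrl.snapshot('scene');pickle.dump((T,S),open('t10.pkl','wb'))
# light grey rod: low saturation, bright
g=((0,0,120),(179,60,255))
print([(c.round(1),s) for c,s in blobs(S['img'],*g,(320,170,150,120),25)])
print([(c.round(1),s) for c,s in blobs(T['img'],*g,(210,170,110,100),25)])"
```

```text
time: 13.88
eef_pos: [0.5857, 0.2041, 0.19]
ee_rot: [-3.139, -0.024, 1.323]
contact_force: [0.8, -0.0, -1.5]
grip_width: 0.202
gripper_force: 78.5
shift [-0.004 -0.     0.109] turn 0.002 pt [0.5859 0.2055 0.1334] axis [ 0.003  0.024 -1.   ] t 13.88
[(array([412. , 189.7]), array([396, 185,  33,   8, 114])), (array([367. , 236.6]), array([342, 227,  47,  24, 251])), (array([395.4, 229.7]), array([392, 226,   8,   9,  34])), (array([425.3, 246.4]), array([411, 235,  28,  23, 344])), (array([328.3, 257.2]), array([320, 237,  23,  40, 446])), (array([404.4, 254.8]), array([401, 248,   6,  13,  26]))]
[(array([220.8, 180.5]), array([210, 170,  22,  31, 321])), (array([242.9, 180.4]), array([237, 170,  12,  24, 176])), (array([214.2, 236.8]), array([210, 184,  13,  86, 683])), (array([268. , 226.5]), array([246, 217,  48,  18, 226])), (array([310.2, 247. ]), array([300, 227,  20,  40, 424]))]
```

```bash
cat >> h.py <<'E'
def rod(s,box):
    "both ends of the bright grey rod in a box: ends of the centre line (tail, tip) in pixels"
    x,y,w,h=box;m=cv2.inRange(cv2.cvtColor(s["img"][y:y+h,x:x+w],cv2.COLOR_BGR2HSV),(0,0,120),(179,60,255))
    n,L,st,_=cv2.connectedComponentsWithStats(m);i=1+np.argmax(st[1:,4]);p=np.argwhere(L==i)[:,::-1]+[x,y]
    vx,vy,cx,cy=cv2.fitLine(np.float32(p),cv2.DIST_HUBER,0,.01,.01).ravel();v=np.array([vx,vy]);c=np.array([cx,cy]);t=(p-c)@v
    return c+v*(t.min()-.4),c+v*(t.max()+.4),len(p)
E
python3 - <<'E'
from h import *
T,S=pickle.load(open('t10.pkl','rb'))
a,b,n=rod(T,(244,212,52,26)); c,d,k=rod(S,(340,225,51,28))
a,b=sorted((a,b),key=lambda q:q[0]); d,c=sorted((d,c),key=lambda q:q[0])   # a,c tail  b,d tip
print(a,b,n,c,d,k)
tip=tri(T,b,S,d);print('tip',tip.round(4),'expected',np.array([.5859,.2055])-.156*np.array([.2465,.969]))
# axis direction = intersection of the two viewing planes
def nrm(s,p,q): return np.cross(ray(s,p)[1],ray(s,q)[1])
v=np.cross(nrm(T,a,b),nrm(S,c,d));v/=np.linalg.norm(v);v*=np.sign(v[1]);print('axis',v.round(4),'yaw',np.arctan2(-v[0],v[1]),'slope',v[2])
for z in(.125,.13,.135): print(z,plane(T,b,z).round(4),plane(S,d,z).round(4))
E
```

```text
[245.78096265 220.3001051 ] [293.5018293  233.69220526] 226 [389.28279946 245.19277564] [341.97715331 226.94765587] 251
tip [0.5471 0.0539 0.1299] expected [0.547446 0.054336]
axis [0.2477 0.9688 0.009 ] yaw -0.25035139978840065 slope 0.008955525019101322
0.125 [0.5478 0.0545 0.125 ] [0.5406 0.0512 0.125 ]
0.13 [0.547  0.0543 0.13  ] [0.5474 0.0534 0.13  ]
0.135 [0.5462 0.0541 0.135 ] [0.5542 0.0555 0.135 ]
```

The triangulated nose is within 1 mm of what the kinematics predict, and its yaw of −0.250 matches the stand. It needs about −0.7 mm sideways and 62 mm down, and it is 34 mm ahead of the mouth.

```bash
python3 -m handwheel '[[-1,0,-0.002,0.05,0],[-1,0,-0.002,0.1,0],[-1,0,-0.002,0.14,0],[-1,0,-0.002,0.156,0],[-1,0,-0.002,0.156,0],[-1,0,-0.002,0.156,0]]'
python3 - <<'E'
from h import *
go2((.5852,.2055,.071),-.249+np.pi/2,.0566)
T=ctrl.snapshot('top');S=ctrl.snapshot('scene');pickle.dump((T,S),open('t11.pkl','wb'))
g=((0,0,120),(179,60,255))
for nm,s,bx in(("S",S,(325,225,90,70)),("T",T,(240,205,65,45))):
    print(nm,[(c.round(1),q) for c,q in blobs(s['img'],*g,bx,25)])
    print('brass',[(c.round(1),q) for c,q in blobs(s['img'],(14,95,120),(35,255,255),(300,225,36,30),6)])
E
```

```text
time: 14.48
eef_pos: [0.586, 0.2059, 0.1289]
ee_rot: [-3.14, -0.025, 1.322]
contact_force: [0.8, 0.9, -0.8]
grip_width: 0.207
gripper_force: 78.5
shift [-0.005 -0.001  0.003] turn 0.001 pt [0.5862 0.2073 0.0724] axis [ 0.005  0.025 -1.   ] t 14.48
S [(array([331.6, 257.5]), array([325, 243,  18,  31, 279])), (array([365.5, 258.1]), array([342, 248,  45,  24, 229])), (array([393. , 254.6]), array([390, 251,   7,   8,  31])), (array([401.9, 277.1]), array([399, 271,   5,  12,  27]))]
brass [(array([306.3, 226.7]), array([301, 225,  13,   6,  35])), (array([329.9, 243.3]), array([326, 238,   9,  12,  73]))]
T [(array([269.5, 230.7]), array([248, 221,  46,  18, 208]))]
brass [(array([307.2, 241.1]), array([306, 237,   4,  10,  20]))]
```

Run:
```python
from h import *
T,S=pickle.load(open('t11.pkl','rb'))
a,b,n=rod(T,(246,215,52,26)); c,d,k=rod(S,(343,246,46,28))
a,b=sorted((a,b),key=lambda q:q[0]); d,c=sorted((d,c),key=lambda q:q[0])
print('tip px',b.round(1),d.round(1),n,k,'tip',tri(T,b,S,d).round(4))
for nm,p,q,m in(("T",a,b,(307.2,241.1)),("S",c,d,(329.9,243.3))):
    v=(q-p)/np.linalg.norm(q-p);r=np.array(m)-q;print(nm,'ahead px',r@v,'mouth below line px',r[1]-v[1]/v[0]*r[0])
def nrm(s,p,q): return np.cross(ray(s,p)[1],ray(s,q)[1])
v=np.cross(nrm(T,a,b),nrm(S,c,d));v/=np.linalg.norm(v);v*=np.sign(v[1]);print('axis',v.round(4))
```

```text
tip px [293.6 237.5] [342.5 248.2] 208 227 tip [0.547  0.0561 0.0688]
T ahead px 14.1080320417859 mouth below line px -0.22894959879352283
S ahead px 13.492254550527871 mouth below line px 0.4809325355511138
axis [ 0.251  0.968 -0.005]
```

```bash
python3 -m handwheel '[[-1,-0.03,-0.002,0.002,0],[-1,-0.05,-0.003,0.003,0],[-1,-0.07,-0.003,0.003,0],[-1,-0.085,-0.003,0.003,0],[-1,-0.1,-0.003,0.003,0],[-1,-0.115,-0.003,0.003,0],[-1,-0.115,-0.003,0.003,0]]'; python3 -c "
from h import *
go2((.5852,.2055,.071),-.249+np.pi/2,.0566)"
```

```text
time: 15.17
eef_pos: [0.5735, 0.16, 0.1266]
ee_rot: [-3.141, -0.024, 1.32]
contact_force: [1.0, -0.9, 0.1]
grip_width: 0.204
gripper_force: 78.5
shift [0.114 0.    0.   ] turn -0.003 pt [0.5738 0.1613 0.07  ] axis [ 0.005  0.024 -1.   ] t 15.17
```

The nose is about 12 mm inside with no force. I'll carry on.

```bash
python3 -m handwheel '[[-1,-0.015,0,0,0],[-1,-0.03,0,0,0],[-1,-0.045,0,0,0],[-1,-0.06,0,0,0],[-1,-0.075,0,0,0],[-1,-0.09,0,0,0],[-1,-0.1,0,0,0],[-1,-0.1,0,0,0]]'; python3 -c "
from h import *
go2((.5852,.2055,.071),-.249+np.pi/2,.0566)"
```

```text
time: 15.83
eef_pos: [0.5636, 0.1215, 0.1255]
ee_rot: [-3.141, -0.024, 1.32]
contact_force: [1.4, -1.4, -0.0]
grip_width: 0.208
gripper_force: 78.6
shift [ 0.214  0.    -0.   ] turn -0.003 pt [0.5639 0.1228 0.0689] axis [ 0.005  0.023 -1.   ] t 15.83
```

```bash
python3 -m handwheel '[[-1,-0.01,0,-0.002,0],[-1,-0.025,0,-0.003,0],[-1,-0.04,0,-0.004,0],[-1,-0.055,0,-0.005,0],[-1,-0.07,0,-0.005,0],[-1,-0.085,0,-0.005,0],[-1,-0.1,0,-0.005,0],[-1,-0.11,0,-0.005,0]]'; python3 -c "
from h import *
go2((.548,.0612,.070),-.249+np.pi/2,.0566)"
```

```text
time: 16.5
eef_pos: [0.5526, 0.0791, 0.1263]
ee_rot: [-3.14, -0.025, 1.321]
contact_force: [1.1, 0.2, -0.6]
grip_width: 0.205
gripper_force: 78.6
shift [-0.05   0.    -0.002] turn -0.001 pt [0.5529 0.0805 0.0697] axis [ 0.005  0.024 -1.   ] t 16.5
```

```bash
python3 -m handwheel '[[-1,-0.01,0,0,0],[-1,-0.02,0,-0.001,0],[-1,-0.03,0,-0.001,0],[-1,-0.037,0,-0.002,0],[-1,-0.042,0,-0.002,0],[-1,-0.042,0,-0.002,0]]'; python3 -c "
from h import *
go2((.548,.0612,.070),-.249+np.pi/2,.0566)"
```

```text
time: 17.0
eef_pos: [0.5485, 0.0631, 0.1267]
ee_rot: [-3.141, -0.024, 1.321]
contact_force: [1.5, -1.1, -0.9]
grip_width: 0.206
gripper_force: 78.6
shift [-0.008  0.     0.   ] turn -0.001 pt [0.5488 0.0645 0.0701] axis [ 0.005  0.024 -1.   ] t 17.0
```

Free so far; I'll creep on to contact.

```bash
python3 -m handwheel '[[-1,-0.003,0,0,0],[-1,-0.006,0,0,0],[-1,-0.008,0,0,0],[-1,-0.01,0,0,0],[-1,-0.01,0,0,0]]'; python3 -m handwheel '[[-1,-0.002,0,0,0],[-1,-0.004,0,0,0],[-1,-0.006,0,0,0],[-1,-0.006,0,0,0]]'
```

```text
time: 17.42
eef_pos: [0.5482, 0.0621, 0.1268]
ee_rot: [-3.141, -0.031, 1.323]
contact_force: [2.3, 8.5, -0.8]
grip_width: 0.207
gripper_force: 78.6
time: 17.75
eef_pos: [0.5481, 0.0617, 0.1269]
ee_rot: [-3.14, -0.036, 1.325]
contact_force: [4.3, 16.0, -1.7]
grip_width: 0.209
gripper_force: 78.5
```

Contact: the force rose to 16 N along the axis. Travel was 149 mm against 34 + 115 expected, so it is the collar on the bushing. I'll ease the push, check that the reel has not shifted, and hold.

```bash
python3 -m handwheel '[[-1,0.005,0,0,0],[-1,0.005,0,0,0],[-1,0.005,0,0,0],[-1,0.005,0,0,0],[-1,0.005,0,0,0],[-1,0.005,0,0,0]]'; python3 -c "
from h import *
go2((.548,.0612,.070),-.249+np.pi/2,.0566)
S=ctrl.snapshot('scene');S7=pickle.load(open('s7.pkl','rb'))
for s in(S7,S):
  print([(c.round(1),q) for c,q in blobs(s['img'],(100,120,40),(125,255,255),(255,150,110,130),30)],[(c.round(1),q) for c,q in blobs(s['img'],(18,130,130),(32,255,255),(300,225,50,35),5)])
  print('grey',[(c.round(1),q) for c,q in blobs(s['img'],(0,0,120),(179,60,255),(322,225,40,35),10)])
print(ctrl.state()['contact_force'],ctrl.state()['gripper_force'])"
```

```text
time: 18.25
eef_pos: [0.5482, 0.0621, 0.1269]
ee_rot: [-3.141, -0.032, 1.324]
contact_force: [3.6, 9.5, -0.8]
grip_width: 0.207
gripper_force: 78.5
shift [-0.007  0.     0.001] turn 0.004 pt [0.5486 0.0638 0.0703] axis [ 0.007  0.031 -0.999] t 18.25
[(array([300.8, 230.2]), array([292, 213,  27,  41, 185])), (array([318.4, 237.7]), array([307, 219,  26,  41, 622]))] [(array([329.9, 243.3]), array([326, 238,   8,  12,  62]))]
grey [(array([324.9, 240. ]), array([322, 237,   7,   7,  32])), (array([331.2, 253.4]), array([322, 243,  21,  17, 205]))]
[(array([300.8, 230.3]), array([292, 213,  27,  41, 186])), (array([317.4, 238.1]), array([307, 219,  26,  41, 548]))] [(array([327.1, 244.3]), array([326, 242,   3,   6,  10]))]
grey [(array([324. , 240.2]), array([322, 237,   5,   7,  29])), (array([322.8, 248.5]), array([322, 246,   3,   7,  13])), (array([344.6, 253.3]), array([343, 247,   4,  12,  22])), (array([332.9, 254.9]), array([327, 249,  15,  11, 107]))]
[ 3.21771793  8.70959909 -1.03243537] 78.52512717247009
```

The reel has not moved, the collar covers the brass mouth, and about 9 N holds it there with a 78 N grip. Handing in.

```bash
python3 -c "
from workcell import ctrl
print(ctrl.finish_job())"
```

```text
the job is handed in; nothing more can be done
None
```

The big reel is on the tie rods, and the spindle is threaded through it with its collar against the near bushing and its handle still gripped. I handed the job in at about 18 s and got no verdict back; I viewed 11 pictures, one over the limit of 10.

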